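# Tip the rinsed stoppers out of the pivoting beaker into the sliding tray

## Robot

A 6-joint arm with a two-finger parallel gripper is mounted at the origin on a cart in front of the work surface, level with it; the furniture and walls round the work are solid. World frame = base frame: x ahead of the robot, y to its left, z up, the work surface at z = 0. Lengths are in m, angles in rad, forces in N, time in s.
With the tool pointing down it reaches from about 0.375 to 0.975 m from the base axis. Payload 3.8 kg.
Tool frame: the origin (TCP) lies at the very end of the fingers, on their centre line; the grasp point (between the pads) lies 19 mm behind it (bot.grip_depth is the distance from the TCP to the grasp point, in m); z points along the fingers, y is the line along which they close (so a half turn about z gives the same grasp; the last joint's range is limited). The gripper opens to 85 mm and grips with 20 to 120 N. Pads are 22 mm wide; open, the fingers measure 114 mm over their backs; the gripper's body (76 mm by 85 mm) begins 54 mm behind the grasp point. The pads swing forward as they close: fully open they stand 13 mm farther back than shut.
Start: joints at [-1.171, 0.264, 1.604, -0, 1.274, -0.037], TCP at [0.286, -0.612, 0.208] pointing down, gripper open.
Joint ranges: [-2.63, 2.63], [-0.94, 2.18], [0.31, 2.57], [-1.31, 4.45], [0, 2.66], [-2.55, 2.55]. Speed limits (rad/s): [2.57, 2.57, 3.14, 3.14, 3.14, 3.14].

## Interface

Orientations are given as a rotation vector (axis times angle).
In Python, from workcell import bot, imaging, hand_in gives the robot as it stands (bot), with the cameras (imaging) and the job as plain functions.
- The arm moves only by the tool jog_arm, called after ">>>" in YAML: its name, and indented under it one key for each argument. Schema: {"type":"object","properties":{"rows":{"type":"object","properties":{"tx":{"type":"array","items":{"type":"number"},"minItems":1,"maxItems":8},"ty":{"type":"array","items":{"type":"number"},"minItems":1,"maxItems":8},"tz":{"type":"array","items":{"type":"number"},"minItems":1,"maxItems":8},"turn":{"type":"array","items":{"type":"number"},"minItems":1,"maxItems":8},"jaw":{"type":"array","items":{"type":"number"},"minItems":1,"maxItems":8}},"additionalProperties":false,"required":["tx","ty","tz","turn","jaw"]},"grip_force":{"type":"number"},"only":{"type":"string"},"quiet":{"type":"boolean"},"lines":{"type":"string"}},"required":["rows"],"additionalProperties":false}. rows is an object with one list for each field, all of the same length, 1 to 8, a row being the entries at one place: tx, ty, tz (the shift in m), turn (a turn about the tool's z in rad), jaw (the finger opening in m); each row shifts and turns the commanded pose from where the row before left it, along the tool's axes as they then stand; what a row does not reach is not made up. A row lasts 1/8 s, in which the tool goes at most 0.0625 m and 0.188 rad, less where a joint would pass 70% of its speed; a pose out of reach is approached as far as the arm can. The fingers move at their own pace and stop on an object; grip_force is the grip in N (left out, the last holds). Time passes only in rows, so rows that do not move let the fingers close. The tool returns the time, the measured TCP pose, the force, the opening and the grip force at its end. only (a regular expression) keeps the lines of the reply that match it, lines (a string "A,B") keeps lines A to B, and quiet returns only ok. Input that does not fit is refused with a message, and nothing moves.
- bot.state(): the state, without advancing time (a new reading comes with each control period).
- imaging.read_camera(name): name is "side" or "top" or "wrist"; returns a dict with "pixels" (420x560x3 uint8, red, green, blue), "K" (3x3 intrinsics, pixels), "extrinsics" (4x4, takes a point from camera to world coordinates); the wrist camera has in their place "hand_eye" (4x4, takes a point from camera to tool coordinates, whose origin is the TCP and whose axes are the flange's). Camera axes: x right, y down, z forward; pixel columns grow to the right and rows downward; lengths in m; the calibration is good to about 2 mm. A picture is of the moment at which its call begins: read the wrist's pose just before it. There is no depth.
- hand_in(): hands the job in; it is judged then, once.
The state is a dict: "time": time; "joints": joint angles; "qd": joint speeds; "effort": joint torques, N m; "tcp_pos": TCP position; "tcp_rot": TCP orientation; "ft_force": force on the tool from outside, world axes, zero at the start; "wrist_torque": the same for the moment, N m; "width": finger opening in m; "finger_force": force on a finger pad.
Only numpy, scipy, OpenCV 4.12 (cv2) and the standard library are available. Lean on these libraries where they do the work, as an engineer would, in place of code of your own. Each camera call takes 0.05 s, during which the arm holds its last target. There are 200 camera calls.

## Task

Slide the steel catch tray along its track by its upright grip until it is centred in front of the pivoting beaker, then swing the beaker's lever over towards the tray so that all four rubber stoppers tip out into it, and swing the beaker back fully upright. Turn the beaker smoothly rather than flinging it, leave the tray where it is, do not handle the stoppers, and do not disturb the flask and crucible standing nearby.

Things in the scene. Friction and masses are not known exactly. Their poses are not given: they have to be found in the camera images.
- tray (a joint): Slide of the catch tray along its track (m). 0 = left end as seen from the robot, grows up to 0.30 as the tray moves towards the track's own -y (to the robot's right). It stays where it is left; about 1.5 N of friction. The tray is an open steel box, outer 150 (x, across the track) x 170 (y, along the track) x 52 mm high, walls 4 mm, its rim 69 mm above the bench.
- tray_mid (a point): Centre of the tray's inner floor, 20 mm above the bench; x across the track away from the robot, y along the track, to the left, z up. The inside reaches 71 mm either way in x, 81 mm in y.
- tray_grip (a point): The tray's upright black grip, 70 mm above the bench, 100 mm towards +y (left) of tray_mid. The grip is a post 30 mm (x) by 12 mm (y) whose top is 96 mm above the bench; 9 mm of air between it and the tray's left wall. Push it from either side (the outer left side is free) or pinch it.
- pour_mark (a point): Fixed point over the track, straight in front of the beaker, where the middle of the tray belongs. Axes as the stand's: x away from the tray, y along the pivot axis and the track, z up.
- pivot (a point): Fixed centre of the beaker's horizontal pivot axis, 185 mm above the bench, 90 mm behind the track's middle line. Its y axis is the pivot axis, parallel to the track; -x points to the tray. Two upright posts carry the axis at 78 mm either side.
- cradle (a joint): Angle of the beaker about the pivot (rad). 0 = upright against its stop; grows as the mouth tips towards the tray, up to the stop at 2.10 (mouth 30 degrees below level). The pivot is stiff and balanced: it stays where it is left and takes about 0.16 N m. The wet glass is slippery: the stoppers slide out by about 1.9 rad or, at the latest, at the stop.
- mouth (a point): Centre of the mouth of the glass beaker (106 mm across, 138 mm tall, open), 78 mm from the pivot. The beaker is held in a wire cradle and turns with it.
- bar (a point): Middle of the black lever bar that turns the beaker: round, 12 mm thick, parallel to the pivot axis, 140 mm to the stand's -y (right). Free from 105 to 170 mm out; a rod joins its inner end to the axis. At cradle angle q it lies 85 sin(1.05 - q) mm in the pivot's +x and 85 cos(1.05 - q) mm above the pivot: leaning away from the tray when upright, over the top to the tray side when tipped.
- stopper_1: Red-brown rubber stopper, 29 mm across, 26 mm tall, slightly tapered, 14 to 28 g; origin at the centre of its narrow underside. One of four in the beaker.
- stopper_2: Rubber stopper like stopper_1.
- stopper_3: Rubber stopper like stopper_1.
- stopper_4: Rubber stopper like stopper_1.
- flask: Bystander: stoppered conical glass flask, 72 mm across, 137 mm tall, loose on the bench on the right; origin at its underside.
- crucible: Bystander: small white porcelain crucible, 40 mm across, 34 mm tall, loose on the bench behind on the left; origin at its underside.

How it is judged:
On the way, in this order (a step that is already met when the one before it is completed fails the run):
1. the tray's middle is within 20 mm of the pour mark along the track, the beaker still upright (y of tray_mid in the frame of pour_mark between -0.02 and 0.02 m and value of joint cradle below 0.3 rad), for 0.2 s.
2. the beaker is tipped well past level with the tray in place (y of tray_mid in the frame of pour_mark between -0.02 and 0.02 m and value of joint cradle above 1.75 rad), for 0.2 s.
At the end, for the whole second after the job is handed in: The beaker stands upright again (within 0.10 rad of its stop), all four stoppers lie at rest inside the tray, and the tray's middle is within 20 mm of the pour mark along the track (value of joint cradle below 0.1 rad and y of tray_mid in the frame of pour_mark between -0.02 and 0.02 m and x of stopper_1 in the frame of tray_mid between -0.075 and 0.075 m and y of stopper_1 in the frame of tray_mid between -0.085 and 0.085 m and z of each of stopper_1, stopper_2, stopper_3, stopper_4 in the frame of tray_mid below 0.045 m and linear speed of each of stopper_1, stopper_2, stopper_3, stopper_4 below 0.03 m/s and x of stopper_2 in the frame of tray_mid between -0.075 and 0.075 m and y of stopper_2 in the frame of tray_mid between -0.085 and 0.085 m and x of stopper_3 in the frame of tray_mid between -0.075 and 0.075 m and y of stopper_3 in the frame of tray_mid between -0.085 and 0.085 m and x of stopper_4 in the frame of tray_mid between -0.075 and 0.075 m and y of stopper_4 in the frame of tray_mid between -0.085 and 0.085 m); the robot touches nothing.
It fails at once if the beaker is flung (turns faster than 3.5 rad/s) (velocity of joint cradle above 3.5 rad/s or velocity of joint cradle below -3.5 rad/s).
It fails at once if a stopper is handled with the fingers (contact force between the fingers and stopper_1 above 0.5 N or contact force between the fingers and stopper_2 above 0.5 N or contact force between the fingers and stopper_3 above 0.5 N or contact force between the fingers and stopper_4 above 0.5 N).
It fails at once if the flask or the crucible is moved by more than 30 mm or tipped (distance of any of flask, crucible from where it was at the start of the episode above 0.03 m or angle between any of flask, crucible's own z axis and vertical above 0.4 rad).
It also fails if it takes over 64 s, if anything falls off the work surface, if the arm or the gripper's body presses on something with over 40 N, if the wrist force passes 120 N, or if a joint passes its speed limit or range.

## Working session

There is one attempt and no reset: what is moved stays moved. The work goes in short steps, Python scripts to look and compute and a tool call to move; the robot and the scene stay as the last step left them, time stands still between calls to the robot, and variables do not carry over. Pictures are saved under pics/ and viewed, at most 10 in all, crops included, and the job is handed in when it is done.

```bash
ls; mkdir -p pics; python3 - <<'E'
from workcell import bot, imaging, hand_in
import cv2
for n in("top","side"):
    c=imaging.read_camera(n); cv2.imwrite(f"pics/{n}0.png",c["pixels"][:,:,::-1]); print(n,c["K"].round(1).tolist(),c["extrinsics"].round(3).tolist())
print(bot.state())
E
```

```text
pics
workcell.py
top [[394.3, 0.0, 279.3], [0.0, 394.3, 207.9], [0.0, 0.0, 1.0]] [[0.007, -0.999, 0.048, 0.564], [-1.0, -0.006, 0.017, -0.047], [-0.017, -0.049, -0.999, 1.131], [0.0, 0.0, 0.0, 1.0]]
side [[519.3, 0.0, 278.0], [0.0, 519.3, 218.2], [0.0, 0.0, 1.0]] [[-0.951, -0.16, 0.265, 0.249], [-0.31, 0.514, -0.8, 1.102], [-0.008, -0.843, -0.538, 0.954], [0.0, 0.0, 0.0, 1.0]]
{'time': 0.1, 'joints': array([-1.17089251e+00,  2.64687391e-01,  1.60526278e+00,  1.94326188e-05,
        1.27370149e+00, -3.68780084e-02]), 'qd': array([-0.00124798, -0.00135246, -0.00368817,  0.00074544,  0.00185513,
        0.00059422]), 'effort': array([ 4.36207065e-04, -5.16706574e+01, -3.68590236e+01, -5.58954969e-05,
        6.24585198e-03,  2.21588081e-09]), 'tcp_pos': array([ 0.28527991, -0.61095766,  0.20706644]), 'tcp_rot': array([-3.06499301e+00, -6.80206181e-01,  5.54787257e-04]), 'ft_force': array([-0.74263219,  0.34371966,  0.41743037]), 'wrist_torque': array([ 0.00902536,  0.04720894, -0.00943411]), 'finger_force': 0.0, 'width': 0.08529440826175964}
```

View pics/top0.png

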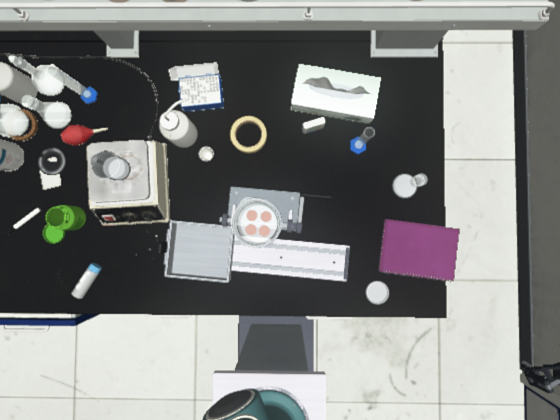

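View pics/side0.png

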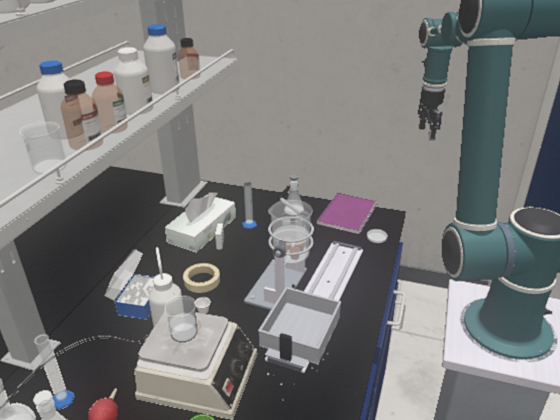

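The top view shows the tray around (200,250), the track running to (348,262), the beaker at (258,222), the posts near (228,220) and (297,225), the lever bar near (300–330,196), the flask at (405,185) and the crucible at (206,154). In the side view the grip is at (286,346). I'll zoom in for precision.

```bash
python3 - <<'E'
import cv2
a=cv2.imread("pics/top0.png")[175:295,150:360]; a=cv2.convertScaleAbs(a,alpha=1.6,beta=25)
cv2.imwrite("pics/topc.png",cv2.resize(a,(798,456),interpolation=cv2.INTER_CUBIC))
a=cv2.imread("pics/side0.png")[190:380,220:400]
a=cv2.convertScaleAbs(a,alpha=1.5,beta=20)
cv2.imwrite("pics/sidec.png",cv2.resize(a,(540,570),interpolation=cv2.INTER_CUBIC))
E
```

```text
(no output)
```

View pics/topc.png

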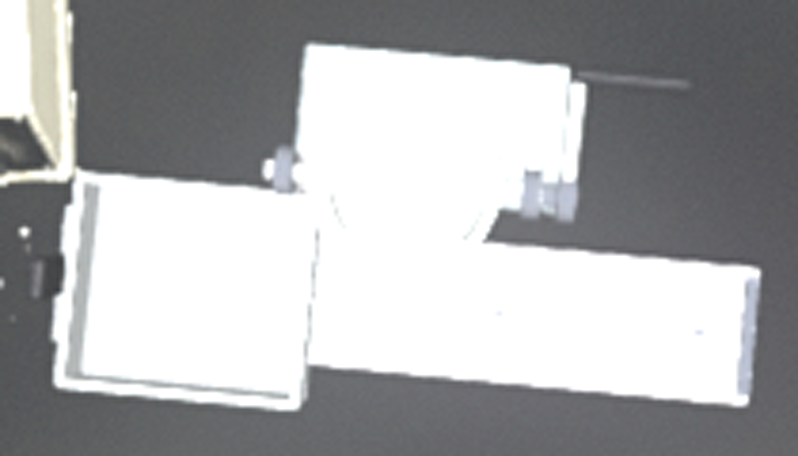

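View pics/sidec.png

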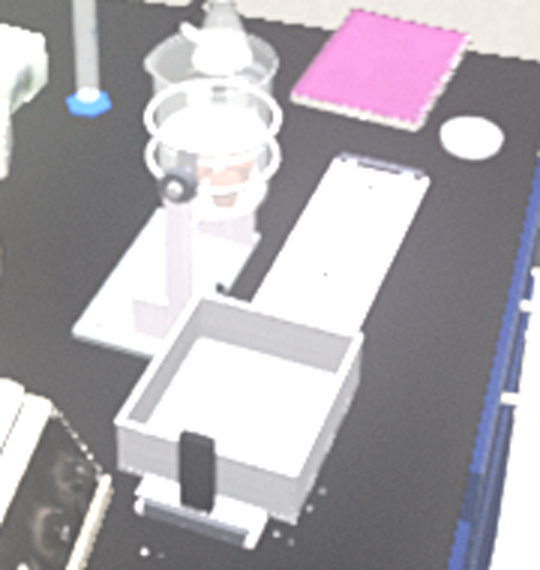

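The crops (3.8x, origin 150,175) show the tray rim corners at (78,172), (318,193), (57,385) and (300,408). The posts are at (283,170) and (532,193), the bar highlight runs (578,75)–(690,85), and the grip is at (45,277). Next I'll cast rays onto the known heights.

```bash
cat > h.py <<'E'
from workcell import bot, imaging, hand_in
import numpy as np
def ray(c,u,v,z):
    K,T=c["K"],c["extrinsics"]; d=T[:3,:3]@np.linalg.solve(K,[u,v,1]); o=T[:3,3]
    return o+d*(z-o[2])/d[2]
def proj(c,p):
    K,T=c["K"],c["extrinsics"]; q=K@(T[:3,:3].T@(np.array(p)-T[:3,3])); return q[:2]/q[2]
E
python3 - <<'E'
from h import *
c=imaging.read_camera("top"); s=imaging.read_camera("side")
P=lambda x,y,z:ray(c,150+x/3.8-.4,175+y/3.8-.4,z)
t=[P(x,y,.069) for x,y in((78,172),(318,193),(300,408),(57,385))]
print(np.round(t,3)); print([round(np.linalg.norm(t[i]-t[i-1]),3) for i in range(4)])
tm=np.mean(t,0); e=(t[0]-t[1])+(t[3]-t[2]); yaw=np.arctan2(-e[0],e[1]); print("tray",tm,"yaw",yaw)
a=P(283,170,.19);b=P(532,193,.19);pv=(a+b)/2; print("posts",a,b,np.linalg.norm(a-b),"yaw",np.arctan2(-(a-b)[0],(a-b)[1]))
l,r=P(578,75,.233),P(690,85,.233); print("bar",l,r)
g=P(45,277,.096); print("gripTop",g,"side",ray(s,220+197/3,190+435/3,.096))
ends=[P(760,268,.015),P(747,405,.015)]; print("track end",ends)
ex=np.array([np.cos(yaw),np.sin(yaw),0]); ey=np.array([-ex[1],ex[0],0])
for n,p in(("tray",tm),("grip",g),("pivot",pv),("barl",l),("barr",r),("te",ends[0])): print(n,((p-tm)@ex).round(4),((p-tm)@ey).round(4))
print("flask",ray(c,403,186,.0),"cruc",ray(c,206,154,.03))
E
```

```text
[[0.581 0.267 0.069]
 [0.568 0.095 0.069]
 [0.416 0.106 0.069]
 [0.431 0.278 0.069]]
[np.float64(0.151), np.float64(0.172), np.float64(0.152), np.float64(0.173)]
tray [0.49882301 0.1864234  0.069     ] yaw -0.08199418200241718
posts [0.58144271 0.10108033 0.19      ] [ 0.56806509 -0.05576136  0.19      ] 0.1574111734948231 yaw -0.0850878467619911
bar [ 0.63890151 -0.08259243  0.233     ] [ 0.63326316 -0.14974542  0.233     ]
gripTop [0.50803516 0.28000513 0.096     ] side [0.50272071 0.28940667 0.096     ]
track end [array([ 0.5145047 , -0.22643046,  0.015     ]), array([ 0.41376016, -0.21671198,  0.015     ])]
tray 0.0 0.0
grip 0.0015 0.094
pivot 0.0891 -0.157
barl 0.1616 -0.2566
barr 0.1615 -0.324
te 0.0494 -0.4102
flask [ 0.68389773 -0.38168918  0.        ] cruc [0.76856231 0.1800339  0.03      ]
```

```bash
cat >> h.py <<'E'
from scipy.spatial.transform import Rotation as Ro
YAW=-.0835
ex=np.array([np.cos(YAW),np.sin(YAW),0]); ey=np.array([-ex[1],ex[0],0])
PIV=np.array([.575,.023,.185]); TM=np.array([.4988,.1864,.069])
def rel(target):
    s=bot.state(); R=Ro.from_rotvec(s["tcp_rot"]).as_matrix(); d=R.T@(np.array(target)-s["tcp_pos"])
    print("tcp",s["tcp_pos"].round(4),"tool delta",d.round(4),"f",s["ft_force"].round(1),"t",round(s["time"],2),"toolx",R[:,0].round(3),"tooly",R[:,1].round(3),"j6",s["joints"][5].round(2)); return R
E
python3 - <<'E'
from h import *
g=TM+.1*ey; print(g)
R=rel([g[0],g[1],.2])
for t in (ey,-ey): 
    b=R.T@t; print("turn to y axis",np.arctan2(-b[0],b[1]))
E
```

```text
[0.5071403  0.28605159 0.069     ]
tcp [ 0.2854 -0.6112  0.2074] tool delta [ 0.5805 -0.7191  0.0085] f [ 0.8 -0.2 -0.7] t 0.2 toolx [0.906 0.423 0.   ] tooly [ 0.423 -0.906 -0.002] j6 -0.04
turn to y axis -2.6213245629319135
turn to y axis 0.5202680906578798
```

>>> jog_arm:
  rows: {"tx": [0, 0, 0, 0, 0.01, 0.01, 0.01, 0.01], "ty": [0, 0, 0, 0, -0.06, -0.06, -0.06, -0.06], "tz": [-0.05, -0.05, -0.03, 0, 0, 0, 0, 0], "turn": [0.13, 0.13, 0.13, 0.13, 0, 0, 0, 0], "jaw": [0.085, 0.085, 0.085, 0.085, 0.085, 0.085, 0.085, 0.085]}
  grip_force: 30

```text
time: 1.2
tcp_pos: [0.3455, -0.3738, 0.338]
tcp_rot: [-3.139, 0.131, -0.0]
ft_force: [0.5, -1.3, 0.1]
width: 0.0849
finger_force: 0.0
```

>>> jog_arm:
  rows: {"tx": [0.01, 0.01, 0.01, 0.01, 0.01, 0.01, 0.01, 0.01], "ty": [-0.06, -0.06, -0.06, -0.06, -0.06, -0.06, -0.06, -0.06], "tz": [0, 0, 0, 0, 0, 0, 0, 0], "turn": [0, 0, 0, 0, 0, 0, 0, 0], "jaw": [0.06, 0.06, 0.06, 0.06, 0.06, 0.06, 0.06, 0.06]}

```text
time: 2.2
tcp_pos: [0.465, 0.0979, 0.3384]
tcp_rot: [3.139, -0.13, 0.001]
ft_force: [1.0, -0.9, -0.4]
width: 0.0598
finger_force: 0.0
```

```bash
python3 -c "
from h import *
g=TM+.1*ey; rel([g[0],g[1],.074])"
```

```text
tcp [0.465  0.0979 0.3384] tool delta [ 0.0262 -0.191   0.2644] f [ 1.  -0.9 -0.4] t 2.2 toolx [ 0.997 -0.083  0.001] tooly [-0.083 -0.997  0.   ] j6 1.81
```

>>> jog_arm:
  rows: {"tx": [0.006, 0.006, 0.007, 0.007, 0, 0, 0, 0], "ty": [-0.05, -0.05, -0.05, -0.041, 0, 0, 0, 0], "tz": [0, 0, 0, 0, 0.05, 0.05, 0.05, 0], "turn": [0, 0, 0, 0, 0, 0, 0, 0], "jaw": [0.06, 0.06, 0.06, 0.06, 0.06, 0.06, 0.06, 0.06]}

```text
time: 3.2
tcp_pos: [0.5029, 0.2822, 0.183]
tcp_rot: [3.134, -0.13, -0.015]
ft_force: [-0.2, 0.2, 0.3]
width: 0.0601
finger_force: 0.0
```

```bash
python3 - <<'E'
from h import *
import cv2
g=TM+.1*ey; rel([g[0],g[1],.074])
c=imaging.read_camera("side");cv2.imwrite("pics/side1.png",cv2.resize(c["pixels"][150:400,180:420,::-1],(576,600)))
E
```

```text
tcp [0.5029 0.2822 0.183 ] tool delta [ 0.0049 -0.0048  0.1089] f [-0.2  0.2  0.3] t 3.2 toolx [ 0.997 -0.083 -0.009] tooly [-0.083 -0.997  0.006] j6 2.12
```

View pics/side1.png

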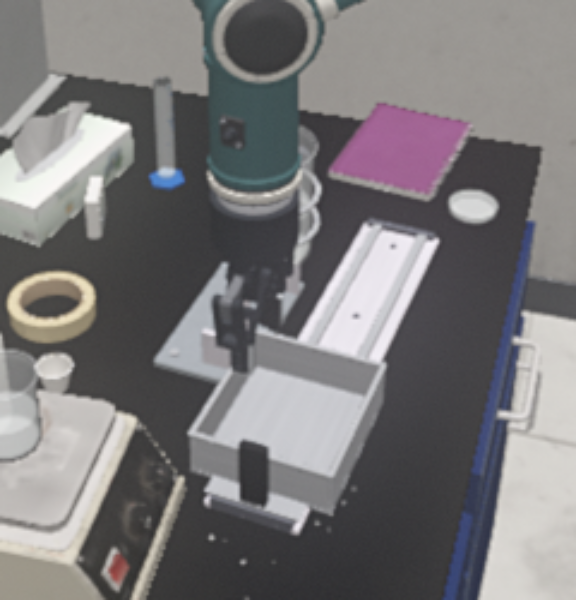

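The picture shows the open fingers above the grip, with their ends near full-image pixel (280,304). The grip top is at about (286,335). I'll check the projection.

```bash
python3 - <<'E'
from h import *
c=imaging.read_camera("side"); s=bot.state()
print(proj(c,s["tcp_pos"]),"grip top proj",proj(c,(TM+.1*ey)*[1,1,0]+[0,0,.096]))
E
```

```text
[284.43223994 302.12254773] grip top proj [284.25364645 333.55203448]
```

Both agree. I'll descend and pinch.

>>> jog_arm:
  rows: {"tx": [0.005, 0, 0, 0, 0, 0, 0, 0], "ty": [-0.005, 0, 0, 0, 0, 0, 0, 0], "tz": [0.03, 0.04, 0.036, 0, 0, 0, 0, 0], "turn": [0, 0, 0, 0, 0, 0, 0, 0], "jaw": [0.06, 0.06, 0.06, 0.06, 0.005, 0.005, 0.005, 0.005]}
  grip_force: 30

```text
time: 4.3
tcp_pos: [0.5126, 0.2889, 0.0831]
tcp_rot: [-3.138, 0.131, -0.002]
ft_force: [0.5, -0.1, -0.3]
width: 0.0051
finger_force: 0.0
```

```bash
python3 -c "
from h import *
g=TM-.157*ey+.1*ey; rel([g[0],g[1],.074])"
```

```text
tcp [0.5126 0.2889 0.0831] tool delta [-0.0052  0.1603  0.009 ] f [ 0.5 -0.1 -0.3] t 4.3 toolx [ 0.997 -0.083  0.001] tooly [-0.083 -0.997 -0.001] j6 2.12
```

```bash
python3 - <<'E'
from h import *
import cv2
c=imaging.read_camera("side");a=c["pixels"][250:375,220:360,::-1]
b=imaging.read_camera("top")["pixels"][190:290,140:280,::-1]
f=lambda i,h:cv2.convertScaleAbs(cv2.resize(i,(390,h),interpolation=cv2.INTER_CUBIC),alpha=1.6,beta=20)
cv2.imwrite("pics/p2.png",np.hstack([f(a,350),f(b,350)]))
E
```

```text
(no output)
```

View pics/p2.png

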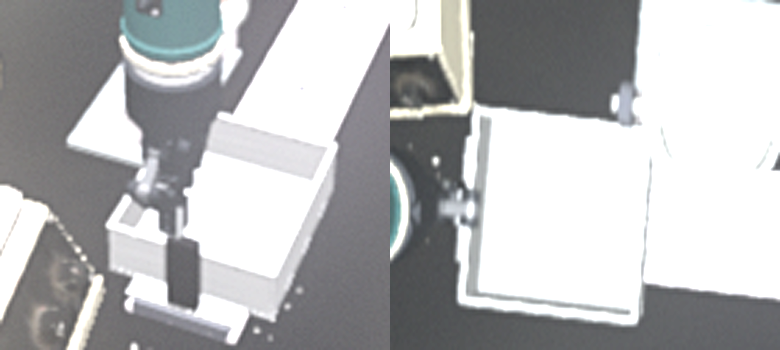

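The crop shows the closed fingertips at or just above the grip top, at full-image pixel (285,335), and not around the grip. I'll compare projections, including the wrist view.

```bash
python3 - <<'E'
from h import *
import cv2
s=bot.state(); w=imaging.read_camera("wrist")
for n in("side","top"):
    c=imaging.read_camera(n); print(n,proj(c,s["tcp_pos"]).round(1),[proj(c,[*(TM+.1*ey)[:2],z]).round(1).tolist() for z in(.096,.02)])
print(s["tcp_pos"],s["width"],w["hand_eye"].round(3).tolist())
a=cv2.convertScaleAbs(w["pixels"][:,:,::-1],alpha=1.5,beta=20);cv2.imwrite("pics/w.png",a)
E
```

```text
side [281.8 338.1] [[284.3, 333.6], [284.3, 356.9]]
top [159.8 245.6] [[159.1, 247.8], [167.8, 246.4]]
[0.51221028 0.2887226  0.08255525] 0.00472518870885579 [[0.001, -0.948, -0.317, 0.082], [1.0, 0.001, 0.0, 0.001], [0.0, -0.317, 0.948, -0.166], [0.0, 0.0, 0.0, 1.0]]
```

View pics/w.png

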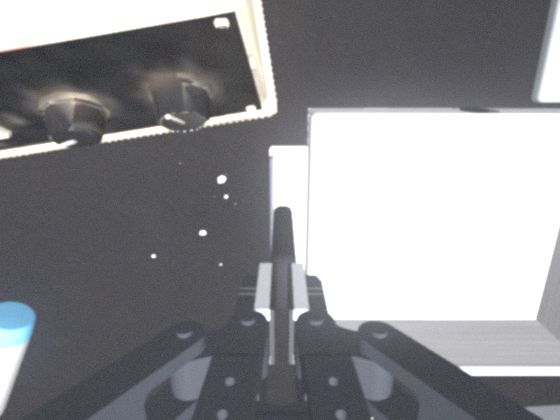

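The wrist view shows the post at (283,235) standing between the two pads, at (265,290) and (299,290). I'll squeeze fully and see whether the width stops.

>>> jog_arm:
  rows: {"tx": [0, 0, 0], "ty": [0, 0, 0], "tz": [0, 0, 0], "turn": [0, 0, 0], "jaw": [0, 0, 0]}
  grip_force: 30

```text
time: 4.92
tcp_pos: [0.5121, 0.2886, 0.0822]
tcp_rot: [3.139, -0.131, -0.0]
ft_force: [0.4, -0.4, -0.2]
width: -0.0
finger_force: 0.0
```

```bash
python3 - <<'E'
from h import *
s=bot.state(); print(s["width"],s["finger_force"])
E
```

```text
-7.263939758511845e-06 0.0
```

```bash
python3 - <<'E'
from h import *
import cv2
a=cv2.imread("pics/w.png",0); b=cv2.convertScaleAbs(cv2.cvtColor(imaging.read_camera("wrist")["pixels"],cv2.COLOR_RGB2GRAY),alpha=1.5,beta=20)
w=imaging.read_camera("wrist");print(w["K"][0,0])
for v in (200,215,235,255,268,280,290,310,340): print(v,a[v,250:316:3].tolist(),'\n   ',b[v,250:316:3].tolist())
E
```

```text
371.25005525223287
200 [102, 99, 103, 101, 109, 109, 116, 203, 255, 255, 255, 255, 255, 255, 255, 255, 255, 255, 255, 234, 255, 255] 
    [98, 101, 107, 104, 108, 112, 116, 204, 255, 255, 255, 255, 255, 255, 255, 255, 255, 255, 255, 232, 255, 255]
215 [98, 98, 103, 102, 102, 102, 108, 191, 126, 103, 101, 107, 101, 114, 255, 255, 255, 255, 255, 228, 255, 255] 
    [100, 92, 102, 102, 96, 104, 112, 192, 116, 101, 101, 110, 110, 118, 255, 255, 255, 255, 255, 216, 255, 255]
235 [91, 94, 99, 101, 104, 101, 107, 156, 95, 89, 95, 95, 102, 101, 130, 255, 255, 255, 255, 211, 255, 255] 
    [89, 95, 95, 101, 102, 104, 107, 154, 88, 90, 100, 96, 107, 100, 137, 255, 255, 255, 255, 214, 255, 255]
255 [90, 93, 91, 96, 101, 97, 99, 93, 89, 91, 101, 103, 103, 107, 110, 231, 255, 255, 255, 221, 255, 255] 
    [92, 90, 96, 96, 100, 101, 104, 90, 88, 96, 95, 106, 107, 102, 107, 255, 255, 255, 255, 233, 255, 255]
268 [93, 96, 100, 172, 204, 209, 209, 162, 98, 107, 117, 127, 123, 101, 191, 216, 216, 217, 251, 237, 255, 255] 
    [94, 90, 96, 94, 102, 168, 208, 210, 214, 178, 100, 106, 196, 215, 216, 212,
[... 190 characters left out ...]
2, 90, 98, 184, 210, 216, 215, 191, 113, 116, 120, 125, 167]
290 [88, 89, 157, 205, 208, 203, 203, 121, 92, 102, 108, 115, 111, 95, 137, 213, 214, 214, 216, 147, 115, 115] 
    [90, 92, 95, 89, 124, 206, 206, 204, 212, 146, 98, 98, 173, 210, 212, 212, 210, 131, 119, 120, 119, 118]
310 [83, 115, 238, 255, 255, 255, 255, 144, 108, 90, 90, 106, 96, 119, 167, 255, 255, 255, 255, 223, 113, 106] 
    [84, 84, 80, 92, 167, 255, 255, 255, 255, 215, 130, 130, 255, 255, 255, 255, 255, 144, 104, 106, 107, 110]
340 [74, 71, 81, 77, 81, 88, 97, 146, 114, 90, 89, 87, 91, 128, 139, 85, 78, 82, 82, 84, 81, 90] 
    [78, 76, 84, 80, 84, 88, 77, 78, 102, 132, 144, 148, 118, 86, 83, 89, 88, 89, 89, 83, 86, 89]
```

The fingers closed on nothing, so the grip top is lower than the tips. I'll push from the free outer side with shut fingers instead, going lower.

>>> jog_arm:
  rows: {"tx": [0, -0.004, -0.003, 0, 0, 0, 0, 0], "ty": [0, -0.025, -0.025, 0, 0, 0, 0, 0], "tz": [-0.04, 0, 0, 0.03, 0.03, 0.017, 0, 0], "turn": [0, 0, 0, 0, 0, 0, 0, 0], "jaw": [0, 0, 0, 0, 0, 0, 0, 0]}
  grip_force: 30

```text
time: 6.02
tcp_pos: [0.51, 0.3396, 0.0461]
tcp_rot: [-3.138, 0.131, -0.002]
ft_force: [0.7, -0.1, -0.3]
width: 0.0001
finger_force: 0.0
```

```bash
python3 - <<'E'
from h import *
g=TM-.157*ey+.1*ey; rel([g[0],g[1],.045])
E
```

```text
tcp [0.51   0.3396 0.0461] tool delta [0.0015 0.2106 0.001 ] f [ 0.7 -0.1 -0.3] t 6.03 toolx [ 0.997 -0.083  0.001] tooly [-0.083 -0.997 -0.001] j6 2.2
```

>>> jog_arm:
  rows: {"tx": [0, 0, 0, 0, 0, 0, 0, 0], "ty": [0.015, 0.01, 0.008, 0.008, 0.008, 0.008, 0.008, 0.008], "tz": [0, 0, 0, 0, 0, 0, 0, 0], "turn": [0, 0, 0, 0, 0, 0, 0, 0], "jaw": [0, 0, 0, 0, 0, 0, 0, 0]}

```text
time: 7.02
tcp_pos: [0.5035, 0.2659, 0.0454]
tcp_rot: [-3.139, 0.131, -0.001]
ft_force: [0.8, 2.2, 0.5]
width: -0.0004
finger_force: 0.9
```

>>> jog_arm:
  rows: {"tx": [0, 0, 0, 0, 0, 0, 0, 0], "ty": [0.012, 0.012, 0.012, 0.012, 0.01, 0.008, 0.004, 0], "tz": [0, 0, 0, 0, 0, 0, 0, 0], "turn": [0, 0, 0, 0, 0, 0, 0, 0], "jaw": [0, 0, 0, 0, 0, 0, 0, 0]}

```text
time: 8.02
tcp_pos: [0.4966, 0.1959, 0.0448]
tcp_rot: [3.138, -0.131, -0.003]
ft_force: [0.3, 0.1, 0.3]
width: 0.0003
finger_force: 0.0
```

```bash
python3 - <<'E'
from h import *
import cv2
g=TM-.157*ey+.1*ey; rel([g[0],g[1],.045])
c=imaging.read_camera("top");cv2.imwrite("pics/t3.png",c["pixels"][:,:,::-1])
a=cv2.convertScaleAbs(c["pixels"][175:295,150:360,::-1],alpha=1.0)
cv2.imwrite("pics/t3c.png",cv2.resize(a,(798,456),interpolation=cv2.INTER_CUBIC))
E
```

```text
tcp [0.4966 0.1959 0.0448] tool delta [ 0.0029  0.0663 -0.0001] f [0.3 0.1 0.3] t 8.03 toolx [ 0.997 -0.083 -0.002] tooly [-0.083 -0.997  0.001] j6 1.98
```

View pics/t3c.png

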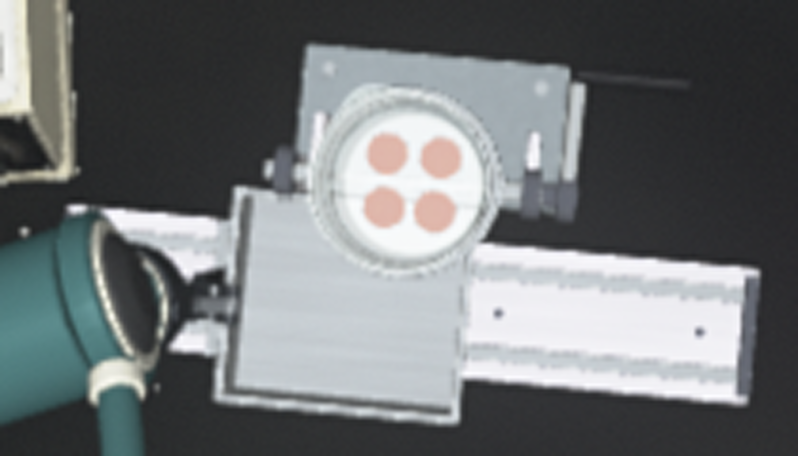

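The tray has slid right: its corners are now at (238,188), (217,400) and (458,424), and all four stoppers are still in the beaker. Next I'll compute the remaining distance.

```bash
python3 - <<'E'
from h import *
c=imaging.read_camera("top")
P=lambda x,y,z:ray(c,150+x/3.8-.4,175+y/3.8-.4,z)
m=(P(238,188,.069)+P(458,424,.069))/2
print(m,"y rel pivot",(m-PIV)@ey,"x",(m-PIV)@ex)
E
```

```text
[0.48827108 0.07313908 0.069     ] y rel pivot 0.04273093892049872 x -0.0906084956403502
```

>>> jog_arm:
  rows: {"tx": [0, 0, 0, 0, 0, 0, 0, 0], "ty": [0.009, 0.009, 0.009, 0.008, 0.005, 0.003, 0, -0.02], "tz": [0, 0, 0, 0, 0, 0, 0, 0], "turn": [0, 0, 0, 0, 0, 0, 0, 0], "jaw": [0, 0, 0, 0, 0, 0, 0, 0]}

```text
time: 9.12
tcp_pos: [0.4959, 0.1734, 0.0454]
tcp_rot: [3.138, -0.134, 0.001]
ft_force: [0.3, -0.4, 0.3]
width: 0.0
finger_force: 0.0
```

>>> jog_arm:
  rows: {"tx": [0, 0, 0, 0, 0, -0.03, -0.05, 0], "ty": [-0.04, -0.02, 0, 0, 0, 0, 0, 0], "tz": [0, -0.05, -0.06, -0.06, -0.06, -0.06, 0, 0], "turn": [0, 0, 0, 0, 0, 0, 0, 0], "jaw": [0, 0, 0, 0, 0, 0, 0, 0]}

```text
time: 10.12
tcp_pos: [0.4211, 0.2414, 0.333]
tcp_rot: [-3.137, 0.126, -0.004]
ft_force: [0.6, -0.1, -0.5]
width: -0.0
finger_force: 0.0
```

```bash
python3 - <<'E'
from h import *
import cv2
c=imaging.read_camera("top");cv2.imwrite("pics/t4.png",c["pixels"][:,:,::-1])
a=c["pixels"][175:295,150:360,::-1]
cv2.imwrite("pics/t4c.png",cv2.resize(a,(798,456),interpolation=cv2.INTER_CUBIC))
b=PIV-.145*ey+.0737*ex; print(b); R=rel([b[0],b[1],.34])
for t in (ex,-ex): q=R.T@t; print(np.arctan2(-q[0],q[1]))
E
```

```text
[ 0.63634979 -0.12764161  0.185     ]
tcp [0.4222 0.2411 0.3321] tool delta [ 0.2432  0.3502 -0.0078] f [ 0.  -0.   0.1] t 10.18 toolx [ 0.997 -0.081  0.002] tooly [-0.081 -0.997 -0.001] j6 2.12
-1.568174831945362
1.5734178216444312
```

View pics/t4c.png

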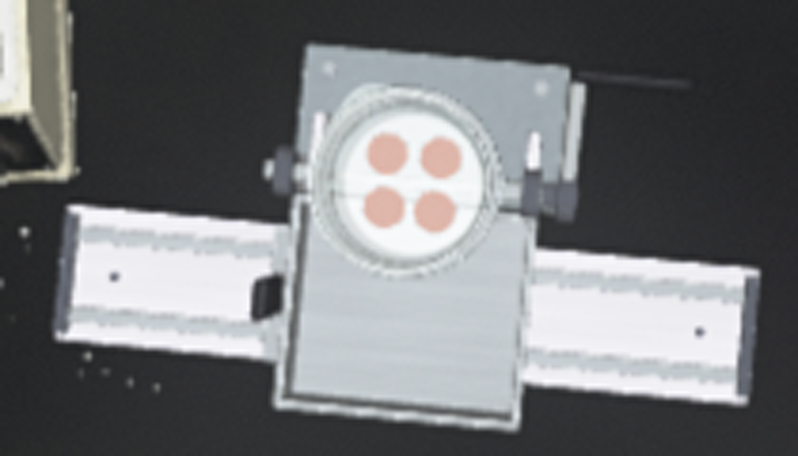

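The tray's corners are now at (275,406) and (519,430) and the track is centred about it, so it sits on the mark. Next, the lever.

>>> jog_arm:
  rows: {"tx": [0.04, 0.04, 0.04, 0.04, 0.04, 0.04, 0, 0], "ty": [0.04, 0.045, 0.045, 0.045, 0.045, 0.045, 0.045, 0.04], "tz": [0, 0, 0, 0, 0, 0, 0, 0], "turn": [0, 0, 0, 0, 0, 0, 0, 0], "jaw": [0.04, 0.04, 0.04, 0.04, 0.04, 0.04, 0.04, 0.04]}
  grip_force: 20

```text
time: 11.18
tcp_pos: [0.634, -0.131, 0.3289]
tcp_rot: [-3.139, 0.132, 0.004]
ft_force: [0.6, -0.2, 0.1]
width: 0.0401
finger_force: 0.0
```

>>> jog_arm:
  rows: {"tx": [0, 0, 0, 0, 0, 0, 0, 0], "ty": [0, 0, 0, 0, 0, 0, 0, 0], "tz": [0, 0, 0, 0, 0, 0, 0, 0], "turn": [-0.18, -0.18, -0.18, -0.18, -0.18, -0.18, -0.18, -0.18], "jaw": [0.04, 0.04, 0.04, 0.04, 0.04, 0.04, 0.04, 0.04]}

```text
time: 12.18
tcp_pos: [0.6338, -0.1291, 0.3295]
tcp_rot: [-2.439, -1.978, 0.002]
ft_force: [0.7, 0.0, -0.2]
width: 0.0401
finger_force: 0.0
```

>>> jog_arm:
  rows: {"tx": [0, 0], "ty": [0, 0], "tz": [0, 0], "turn": [-0.128, 0], "jaw": [0.04, 0.04]}

```text
time: 12.42
tcp_pos: [0.6336, -0.129, 0.3297]
tcp_rot: [-2.316, -2.121, 0.002]
ft_force: [0.0, -0.3, 0.7]
width: 0.0398
finger_force: 0.0
```

```bash
python3 - <<'E'
from h import *
b=PIV-.145*ey+.0737*ex; R=rel([b[0],b[1],.208]); print((R.T@ex).round(3))
E
```

```text
tcp [ 0.6336 -0.129   0.3297] tool delta [0.0016 0.0028 0.1217] f [ 0.  -0.3  0.7] t 12.43 toolx [0.087 0.996 0.   ] tooly [ 0.996 -0.087 -0.002] j6 -0.15
[ 0.004  1.    -0.002]
```

>>> jog_arm:
  rows: {"tx": [0.001, 0, 0, 0, 0, 0, 0, 0], "ty": [0.003, 0, 0, 0, 0, 0, 0, 0], "tz": [0.04, 0.05, 0.038, 0, 0, 0, 0, 0], "turn": [0, 0, 0, 0, 0, 0, 0, 0], "jaw": [0.04, 0.04, 0.04, 0.04, 0.008, 0.008, 0.008, 0.008]}
  grip_force: 20

```text
time: 13.42
tcp_pos: [0.634, -0.1281, 0.2053]
tcp_rot: [-2.314, -2.122, 0.004]
ft_force: [-8.6, 0.3, 1.6]
width: 0.0104
finger_force: 19.5
```

```bash
python3 - <<'E'
from h import *
b=PIV-.145*ey+.0737*ex; R=rel([b[0],b[1],.208])
E
```

```text
tcp [ 0.634  -0.1281  0.2053] tool delta [ 0.0007  0.0023 -0.0027] f [-8.6  0.3  1.6] t 13.43 toolx [ 0.086  0.996 -0.   ] tooly [ 0.996 -0.086 -0.004] j6 -0.15
```

>>> jog_arm:
  rows: {"tx": [0, 0, 0, 0, 0, 0, 0, 0], "ty": [-0.007, -0.0085, -0.01, -0.011, -0.012, -0.0125, -0.0125, 0], "tz": [-0.0105, -0.0095, -0.008, -0.0065, -0.0045, -0.003, -0.001, 0], "turn": [0, 0, 0, 0, 0, 0, 0, 0], "jaw": [0.008, 0.008, 0.008, 0.008, 0.008, 0.008, 0.008, 0.008]}
  grip_force: 20

```text
time: 14.42
tcp_pos: [0.5617, -0.1216, 0.2461]
tcp_rot: [-2.315, -2.124, 0.0]
ft_force: [1.2, 0.4, 1.0]
width: 0.0081
finger_force: 0.0
```

```bash
python3 - <<'E'
from h import *
b=PIV-.145*ey; rel([b[0],b[1],.205+.0427])
E
```

```text
tcp [ 0.5617 -0.1216  0.2461] tool delta [ 0.0002  0.0011 -0.0016] f [1.2 0.4 1. ] t 14.43 toolx [0.086 0.996 0.   ] tooly [ 0.996 -0.086 -0.   ] j6 -0.17
```

The bar slipped out; it was held only by the fingertips, so the effective tip sits about 13 mm above the TCP. I'll clear the arm and check where the cradle stands.

>>> jog_arm:
  rows: {"tx": [0, -0.05, -0.06, -0.06, -0.04, 0], "ty": [0, -0.02, -0.03, -0.03, -0.03, 0], "tz": [-0.05, -0.02, 0, 0, 0, 0], "turn": [0, 0, 0, 0, 0, 0], "jaw": [0.04, 0.04, 0.04, 0.04, 0.04, 0.04]}
  grip_force: 20

```text
time: 15.18
tcp_pos: [0.438, -0.3162, 0.3159]
tcp_rot: [-2.32, -2.118, 0.001]
ft_force: [-0.1, 0.8, -0.4]
width: 0.04
finger_force: 0.0
```

```bash
python3 - <<'E'
from h import *
import cv2
c=imaging.read_camera("top")["pixels"][:,:,::-1]; o=cv2.imread("pics/t4.png"); cv2.imwrite("pics/t5.png",c)
s=imaging.read_camera("side")["pixels"][:,:,::-1]; cv2.imwrite("pics/s5.png",s)
f=lambda i,h:cv2.convertScaleAbs(cv2.resize(i,(400,h),interpolation=cv2.INTER_CUBIC),alpha=1.3,beta=15)
p=np.hstack([f(c[175:275,220:360],285),f(o[175:275,220:360],285)])
q=np.hstack([f(s[200:305,240:380],300),f(cv2.imread("pics/side0.png")[200:305,240:380],300)])
cv2.imwrite("pics/v5.png",np.vstack([p,q]))
rel(PIV)
E
```

```text
tcp [ 0.44   -0.3139  0.3159] tool delta [0.3473 0.105  0.1312] f [ 0.5  0.1 -0.7] t 15.28 toolx [0.087 0.996 0.001] tooly [ 0.996 -0.087  0.   ] j6 -0.58
```

View pics/v5.png

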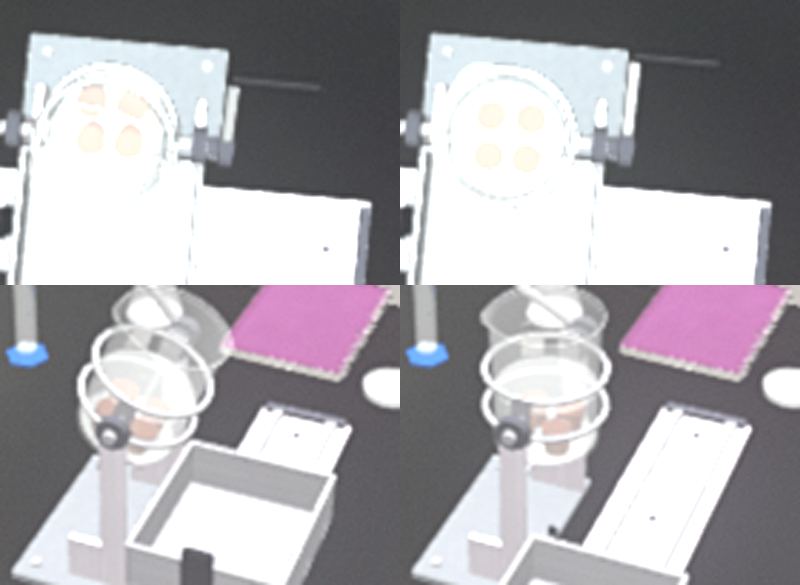

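The left panels (now) show the beaker tipped slightly with all the stoppers still inside. The bar highlight has moved from about (235–318,57–63) to (235–320,79–88). I'll solve for the cradle angle from it.

```bash
cat >> h.py <<'E'
def bar(q,out,top=0): return PIV-out*ey+.085*np.sin(1.05-q)*ex+np.array([0,0,.085*np.cos(1.05-q)+top])
E
python3 - <<'E'
from h import *
c=imaging.read_camera("top")
for n,x,y in(("old",276,60),("new",278,83.5)):
    u,v=220+x/2.857-.3,175+y/2.857-.3; print(n,u,v)
for q in np.arange(0,.61,.05): print(q.round(2),proj(c,bar(q,.14,.006)).round(1),bar(q,.14).round(3))
b=bar(.35,.145); rel([b[0],b[1],b[2]-.038])
E
```

```text
old 316.30483024151204 195.7010500525026
new 317.00486524326215 203.92646132306615
0.0 [319.3 195.3] [ 0.637 -0.123  0.227]
0.05 [319.3 196.2] [ 0.635 -0.122  0.231]
0.1 [319.4 197.1] [ 0.632 -0.122  0.234]
0.15 [319.4 198.1] [ 0.63  -0.122  0.238]
0.2 [319.4 199.2] [ 0.627 -0.122  0.241]
0.25 [319.4 200.4] [ 0.624 -0.122  0.244]
0.3 [319.4 201.7] [ 0.621 -0.121  0.247]
0.35 [319.4 203. ] [ 0.618 -0.121  0.25 ]
0.4 [319.4 204.4] [ 0.615 -0.121  0.253]
0.45 [319.4 205.9] [ 0.611 -0.121  0.255]
0.5 [319.3 207.5] [ 0.608 -0.12   0.257]
0.55 [319.2 209.1] [ 0.604 -0.12   0.26 ]
0.6 [319.2 210.8] [ 0.6   -0.12   0.262]
tcp [ 0.4404 -0.3133  0.3159] tool delta [0.2017 0.1603 0.1041] f [0.8 0.5 0.3] t 15.32 toolx [0.086 0.996 0.001] tooly [ 0.996 -0.086  0.   ] j6 -0.58
```

>>> jog_arm:
  rows: {"tx": [0.05, 0.05, 0.05, 0.05, 0, 0, 0, 0], "ty": [0.04, 0.04, 0.04, 0.039, 0, 0, 0, 0], "tz": [0, 0, 0, 0, 0, 0.04, 0.035, 0.025], "turn": [0, 0, 0, 0, 0, 0, 0, 0], "jaw": [0.05, 0.05, 0.05, 0.05, 0.05, 0.05, 0.05, 0.05]}
  grip_force: 20

```text
time: 16.32
tcp_pos: [0.6108, -0.131, 0.214]
tcp_rot: [-2.312, -2.125, 0.002]
ft_force: [-0.7, 0.4, 0.4]
width: 0.05
finger_force: 0.0
```

>>> jog_arm:
  rows: {"tx": [0, 0, 0, 0], "ty": [0, 0, 0, 0], "tz": [0, 0, 0, 0], "turn": [0, 0, 0, 0], "jaw": [0.008, 0.008, 0.008, 0.008]}
  grip_force: 30

```text
time: 16.82
tcp_pos: [0.6128, -0.132, 0.2179]
tcp_rot: [2.313, 2.123, 0.003]
ft_force: [0.7, 1.5, 1.4]
width: 0.0101
finger_force: 29.7
```

```bash
python3 - <<'E'
from h import *
b=bar(.37,.145); rel([b[0],b[1],b[2]-.036])
E
```

```text
tcp [ 0.6128 -0.132   0.2179] tool delta [0.0063 0.0028 0.0028] f [0.7 1.5 1.4] t 16.82 toolx [0.086 0.996 0.   ] tooly [ 0.996 -0.086  0.003] j6 -0.17
```

>>> jog_arm:
  rows: {"tx": [0, 0, 0, 0, 0], "ty": [-0.0107, -0.0115, -0.012, -0.0127, 0], "tz": [-0.007, -0.0053, -0.0034, -0.0016, 0], "turn": [0, 0, 0, 0, 0], "jaw": [0.008, 0.008, 0.008, 0.008, 0.008]}
  grip_force: 40

```text
time: 17.45
tcp_pos: [0.5687, -0.1284, 0.2389]
tcp_rot: [2.308, 2.118, 0.012]
ft_force: [2.7, 2.0, 9.3]
width: 0.0103
finger_force: 39.8
```

```bash
python3 - <<'E'
from h import *
b=bar(1.0,.145); rel([b[0],b[1],b[2]-.034])
E
```

```text
tcp [ 0.5687 -0.1284  0.2389] tool delta [ 0.0064 -0.0022  0.003 ] f [2.7 2.  9.3] t 17.45 toolx [ 0.086  0.996 -0.001] tooly [ 0.996 -0.086  0.012] j6 -0.18
```

>>> jog_arm:
  rows: {"tx": [0, 0, 0, 0, 0, 0, 0], "ty": [-0.0127, -0.0125, -0.012, -0.0115, -0.0052, -0.0052, 0], "tz": [-0.001, 0.001, 0.004, 0.0055, 0.0037, 0.0037, 0], "turn": [0, 0, 0, 0, 0, 0, 0], "jaw": [0.008, 0.008, 0.008, 0.008, 0.008, 0.008, 0.008]}
  grip_force: 40

```text
time: 18.32
tcp_pos: [0.5076, -0.1232, 0.2197]
tcp_rot: [2.312, 2.121, 0.005]
ft_force: [-0.2, 2.0, 6.2]
width: 0.0102
finger_force: 42.3
```

```bash
python3 - <<'E'
from h import *
for q in (1.6,1.7,1.8):
  b=bar(q,.145); rel([b[0],b[1],b[2]-.034])
E
```

```text
tcp [ 0.5076 -0.1232  0.2197] tool delta [ 0.0063  0.0106 -0.0037] f [-0.2  2.   6.2] t 18.32 toolx [ 0.086  0.996 -0.   ] tooly [ 0.996 -0.086  0.005] j6 -0.2
tcp [ 0.5076 -0.1232  0.2197] tool delta [0.0063 0.0035 0.001 ] f [-0.2  2.   6.2] t 18.32 toolx [ 0.086  0.996 -0.   ] tooly [ 0.996 -0.086  0.005] j6 -0.2
tcp [ 0.5076 -0.1232  0.2197] tool delta [ 0.0063 -0.003   0.0065] f [-0.2  2.   6.2] t 18.32 toolx [ 0.086  0.996 -0.   ] tooly [ 0.996 -0.086  0.005] j6 -0.2
```

>>> jog_arm:
  rows: {"tx": [0, 0, 0, 0, 0, 0, 0, 0], "ty": [-0.0046, -0.0042, -0.0038, -0.0033, -0.0029, 0, 0, 0], "tz": [0.0037, 0.0041, 0.0044, 0.0047, 0.0049, 0, 0, 0], "turn": [0, 0, 0, 0, 0, 0, 0, 0], "jaw": [0.008, 0.008, 0.008, 0.008, 0.008, 0.008, 0.008, 0.008]}
  grip_force: 40

```text
time: 19.32
tcp_pos: [0.4888, -0.1216, 0.1971]
tcp_rot: [2.313, 2.122, 0.004]
ft_force: [-0.6, 1.8, 6.3]
width: 0.0102
finger_force: 43.9
```

```bash
python3 - <<'E'
from h import *
import cv2
for q in (2.0,2.1):
  b=bar(q,.145); rel([b[0],b[1],b[2]-.034])
def blobs(tag):
  for n in("top","side"):
    c=imaging.read_camera(n); im=c["pixels"].astype(int); r,g,bl=im[...,0],im[...,1],im[...,2]
    m=((r>g+25)&(r>bl+25)&(abs(g-bl)<40)).astype(np.uint8)
    if n=="top": m[:,:165]=0; m[:170]=0; m[300:]=0
    k,l,st,ce=cv2.connectedComponentsWithStats(m)
    print(tag,n,[(int(st[i,4]),ce[i].round(1).tolist(),*( [ray(c,*ce[i],.033).round(3).tolist()] if n=="top" else [])) for i in range(1,k) if st[i,4]>8])
    cv2.imwrite(f"pics/{tag}_{n}.png",c["pixels"][:,:,::-1])
blobs("tip")
E
```

```text
tcp [ 0.4888 -0.1216  0.1971] tool delta [ 0.0063  0.0047 -0.0033] f [-0.6  1.8  6.3] t 19.32 toolx [ 0.086  0.996 -0.   ] tooly [ 0.996 -0.086  0.004] j6 -0.21
tcp [ 0.4888 -0.1216  0.1971] tool delta [0.0063 0.0001 0.0038] f [-0.6  1.8  6.3] t 19.32 toolx [ 0.086  0.996 -0.   ] tooly [ 0.996 -0.086  0.004] j6 -0.21
tip top [(343, [254.2, 258.3], [0.477, 0.04, 0.033])]
tip side [(120, [188.9, 52.0]), (244, [104.0, 78.1]), (96, [73.0, 103.7]), (103, [90.0, 112.1]), (324, [326.0, 287.7]), (73, [229.0, 386.5]), (568, [103.2, 409.5])]
```

```bash
python3 - <<'E'
from h import *
import cv2
c=imaging.read_camera("side"); t=imaging.read_camera("top"); print(ray(c,326,287.7,.033), proj(c,bar(2.1,0)), )
im=cv2.imread("pics/tip_top.png").astype(int); m=((im[...,2]>im[...,1]+25)&(im[...,2]>im[...,0]+25)).astype(np.uint8); m[:230]=0;m[285:]=0;m[:,:200]=0;m[:,300:]=0
for v in range(238,280): 
  r=''.join('#' if x else '.' for x in m[v,232:280]); 
  if '#' in r: print(v,r)
E
```

```text
[0.46938934 0.02776685 0.033     ] [316.6811126  226.49985349]
245 .................#######........................
246 .............############.......................
247 .............############.......................
248 .............############.......................
249 .............############.......................
250 .............############.......................
251 .............############.......................
252 ..............###########.......................
253 ...............#########........................
254 ....................####........................
255 ...................##########...................
256 ..............#...###########...................
257 .............#################..................
258 .............#################..................
259 .............#################..................
260 .............#################..................
261 ............####################................
262 ............#####################...............
263 ............#########...##########..............
264 ...........#########......#########.............
265 ............########......##########............
266 ..............#####.......###########...........
267 ...........................##########...........
268 ...........................#########............
269 ............................#######.............
270 ............................######..............
271 .............................####...............
272 .............................##.................
```

All four stoppers lie in the tray: there are four lobes around (251,250), (256,258), (247,262) and (263,266), and the combined area fits four. Now I'll swing back.

>>> jog_arm:
  rows: {"tx": [0, 0, 0, 0, 0, 0, 0, 0], "ty": [0.0067, 0.0087, 0.0099, 0.011, 0.0119, 0.0124, 0.0127, 0], "tz": [-0.0098, -0.0094, -0.008, -0.0063, -0.0047, -0.0028, -0.001, 0], "turn": [0, 0, 0, 0, 0, 0, 0, 0], "jaw": [0.008, 0.008, 0.008, 0.008, 0.008, 0.008, 0.008, 0.008]}
  grip_force: 40

```text
time: 20.52
tcp_pos: [0.5622, -0.1279, 0.2404]
tcp_rot: [2.313, 2.122, 0.003]
ft_force: [-2.7, 1.8, 9.2]
width: 0.0102
finger_force: 40.3
```

```bash
python3 - <<'E'
from h import *
for q in (1.0,1.1):
  b=bar(q,.145); rel([b[0],b[1],b[2]-.034])
E
```

```text
tcp [ 0.5622 -0.1279  0.2404] tool delta [0.0064 0.0044 0.0046] f [-2.7  1.8  9.2] t 20.52 toolx [ 0.086  0.996 -0.   ] tooly [ 0.996 -0.086  0.003] j6 -0.18
tcp [ 0.5622 -0.1279  0.2404] tool delta [ 0.0064 -0.0041  0.0045] f [-2.7  1.8  9.2] t 20.52 toolx [ 0.086  0.996 -0.   ] tooly [ 0.996 -0.086  0.003] j6 -0.18
```

>>> jog_arm:
  rows: {"tx": [0, 0, 0, 0, 0, 0, 0, 0], "ty": [0.0127, 0.0124, 0.0119, 0.011, 0.0099, 0.0085, 0.0045, 0], "tz": [0.001, 0.0028, 0.0047, 0.0063, 0.008, 0.009, 0.0065, 0], "turn": [0, 0, 0, 0, 0, 0, 0, 0], "jaw": [0.008, 0.008, 0.008, 0.008, 0.008, 0.008, 0.008, 0.008]}
  grip_force: 40

```text
time: 21.52
tcp_pos: [0.6322, -0.1339, 0.1982]
tcp_rot: [2.314, 2.123, 0.002]
ft_force: [2.4, 1.0, 1.2]
width: 0.01
finger_force: 41.4
```

```bash
python3 - <<'E'
from h import *
for q in (0,.1):
  b=bar(q,.145); rel([b[0],b[1],b[2]-.034])
E
```

```text
tcp [ 0.6322 -0.1339  0.1982] tool delta [0.0066 0.0036 0.005 ] f [2.4 1.  1.2] t 21.52 toolx [ 0.086  0.996 -0.   ] tooly [ 0.996 -0.086  0.002] j6 -0.16
tcp [ 0.6322 -0.1339  0.1982] tool delta [ 0.0066 -0.001  -0.0022] f [2.4 1.  1.2] t 21.52 toolx [ 0.086  0.996 -0.   ] tooly [ 0.996 -0.086  0.002] j6 -0.16
```

>>> jog_arm:
  rows: {"tx": [0, 0, 0, 0], "ty": [0.0015, 0.0015, 0.001, 0], "tz": [0.0025, 0.0025, 0.002, 0], "turn": [0, 0, 0, 0], "jaw": [0.008, 0.008, 0.008, 0.008]}
  grip_force: 40

```text
time: 22.02
tcp_pos: [0.6335, -0.134, 0.1958]
tcp_rot: [-2.314, -2.123, 0.002]
ft_force: [-12.7, 2.7, 19.9]
width: 0.01
finger_force: 43.5
```

```bash
python3 -c "
from h import *
rel(bar(0,.145))"
```

```text
tcp [ 0.6335 -0.134   0.1958] tool delta [ 0.0066  0.0023 -0.0315] f [-12.7   2.7  19.9] t 22.02 toolx [ 0.086  0.996 -0.   ] tooly [ 0.996 -0.086 -0.001] j6 -0.16
```

It's against the stop. I'll release, rise straight up, move clear, and check.

>>> jog_arm:
  rows: {"tx": [0, 0, 0, 0, 0, 0, 0, -0.06], "ty": [-0.0005, 0, 0, 0, 0, 0, 0, 0], "tz": [-0.001, 0, 0, 0, -0.04, -0.05, -0.05, 0], "turn": [0, 0, 0, 0, 0, 0, 0, 0], "jaw": [0.008, 0.05, 0.05, 0.05, 0.05, 0.05, 0.05, 0.05]}
  grip_force: 20

```text
time: 23.02
tcp_pos: [0.633, -0.1919, 0.3393]
tcp_rot: [2.302, 2.124, 0.01]
ft_force: [0.9, -0.0, -0.1]
width: 0.0498
finger_force: 0.0
```

>>> jog_arm:
  rows: {"tx": [-0.06, -0.06, -0.04, 0, 0], "ty": [-0.02, -0.03, -0.03, 0, 0], "tz": [0, 0, 0, 0, 0], "turn": [0, 0, 0, 0, 0], "jaw": [0.05, 0.05, 0.05, 0.05, 0.05]}

```text
time: 23.65
tcp_pos: [0.5388, -0.3418, 0.3321]
tcp_rot: [-2.315, -2.123, -0.001]
ft_force: [0.2, -0.2, -0.4]
width: 0.0497
finger_force: 0.0
```

```bash
python3 - <<'E'
from h import *
import cv2
c=imaging.read_camera("top"); im=c["pixels"]; cv2.imwrite("pics/end.png",im[:,:,::-1])
o=cv2.imread("pics/t4.png")[:,:,::-1]
g=lambda i:cv2.cvtColor(i,cv2.COLOR_RGB2GRAY)
# bar highlight row per column, old vs new
for n,i in(("old",o),("new",im)):
    a=g(i)[185:215,306:330].astype(int); print(n,(a.argmax(0)+185).tolist())
d=cv2.absdiff(g(o),g(im)); print("beaker diff",(d[195:245,228:292]>25).mean(),"tray front rim diff",(d[278:292,215:295]>25).mean(),"flask",(d[165:205,385:435]>25).sum(),"cruc",(d[140:168,190:220]>25).sum())
r=im.astype(int);m=((r[...,0]>r[...,1]+25)&(r[...,0]>r[...,2]+25)).astype(np.uint8);m[:175]=0;m[300:]=0;m[:,:200]=0;m[:,310:]=0
k,l,st,ce=cv2.connectedComponentsWithStats(m)
tm=PIV-.09*ex
for i in range(1,k):
    if st[i,4]>8:
        p=ray(c,*ce[i],.033); print(st[i,4],ce[i].round(1),"rel tray",((p-tm)@ex).round(3),((p-tm)@ey).round(3))
rel(PIV)
E
```

```text
old [194, 195, 195, 195, 195, 195, 195, 195, 195, 195, 195, 195, 195, 196, 196, 196, 196, 196, 196, 196, 196, 196, 196, 197]
new [195, 195, 195, 195, 195, 195, 195, 195, 195, 195, 195, 195, 196, 196, 196, 196, 196, 196, 196, 196, 196, 196, 196, 197]
beaker diff 0.1178125 tray front rim diff 0.0 flask 0 cruc 0
78 [263.8 256. ] rel tray -0.001 -0.017
82 [236.2 262. ] rel tray -0.024 0.058
81 [259.2 268.9] rel tray -0.037 -0.007
tcp [ 0.5391 -0.3412  0.3321] tool delta [0.3658 0.0046 0.1474] f [-0.6  0.2 -0.1] t 23.7 toolx [0.085 0.996 0.001] tooly [ 0.996 -0.085  0.   ] j6 -0.52
```

Upright, with the tray and bystanders unmoved. Three stoppers are visible in the tray, so I'll find the fourth with a looser threshold and the side view.

```bash
python3 - <<'E'
from h import *
import cv2
tm=PIV-.09*ex
for n,th,(r0,r1,c0,c1) in(("top",10,(180,300,200,310)),("side",12,(190,360,250,370))):
    c=imaging.read_camera(n); r=c["pixels"].astype(int)
    cv2.imwrite(f"pics/end_{n}.png",r.astype(np.uint8)[:,:,::-1])
    m=np.zeros(r.shape[:2],np.uint8); m[r0:r1,c0:c1]=((r[...,0]>r[...,1]+th)&(r[...,0]>r[...,2]+th))[r0:r1,c0:c1]
    k,l,st,ce=cv2.connectedComponentsWithStats(m)
    for i in range(1,k):
        if st[i,4]>6:
            p=ray(c,*ce[i],.033); print(n,st[i].tolist(),ce[i].round(1),r[l==i].mean(0).round(),"rel",((p-tm)@ex).round(3),((p-tm)@ey).round(3))
    print("floor centre",proj(c,[*tm[:2],.02]),"beaker bottom",proj(c,PIV-[0,0,.05]))
E
```

```text
top [258, 233, 9, 9, 49] [262.4 236.6] [238. 226. 222.] rel 0.053 -0.008
top [259, 251, 11, 11, 95] [263.7 256. ] [158. 100.  89.] rel -0.001 -0.017
top [232, 256, 11, 12, 96] [236.5 261.7] [149.  90.  79.] rel -0.023 0.057
top [254, 263, 12, 13, 95] [259.1 269. ] [156.  96.  85.] rel -0.037 -0.007
floor centre [258.15810033 254.91819088] beaker bottom [258.25575428 222.51735275]
side [319, 193, 51, 38, 1195] [346.1 211.4] [153.  96. 140.] rel 0.046 -0.404
side [298, 275, 12, 13, 107] [303.4 280.8] [143.  93.  86.] rel 0.052 -0.008
side [318, 280, 23, 15, 193] [329.  286.7] [146.  96.  88.] rel -0.022 -0.011
side [319, 297, 7, 4, 17] [321.5 298.5] [180. 148. 145.] rel -0.019 0.042
floor centre [319.89937035 290.84106995] beaker bottom [289.53469391 249.52923951]
```

The fourth is at (0.053, -0.008) from the tray's middle. Both views agree on it at floor height, so all four are in.

>>> jog_arm:
  rows: {"tx": [0, 0], "ty": [0, 0], "tz": [0, 0], "turn": [0, 0], "jaw": [0.05, 0.05]}

```text
time: 24.05
tcp_pos: [0.5392, -0.3411, 0.3325]
tcp_rot: [-2.314, -2.125, -0.0]
ft_force: [0.1, 0.4, 0.7]
width: 0.0499
finger_force: 0.0
```

```bash
python3 -c "
from workcell import bot, imaging, hand_in
print(hand_in())"
```

```text
the job is handed in; nothing more can be done
None
```

I handed the job in at about 24 s (no verdict was returned): by the cameras the tray is centred on the mark, all four stoppers lie in it, the beaker is back upright, and the flask and crucible have not moved.

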